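# Back off the lamp socket's knurled collar by count

## Robot

A 6-joint arm with a two-finger parallel gripper is mounted at the origin on the work surface. World frame = base frame: x ahead of the robot, y to its left, z up, the work surface at z = 0. Lengths are in m, angles in degrees, forces in N, time in s.
With the tool pointing down it reaches from about 0.275 to 0.725 m from the base axis. Payload 5.6 kg.
Tool frame: the origin (TCP) lies at the very end of the fingers, on their centre line; the grasp point (between the pads) lies 19 mm behind it (robot.grip_point_offset is the distance from the TCP to the grasp point, in m); z points along the fingers, y is the line along which they close (so a half turn about z gives the same grasp; the last joint's range is limited). The gripper opens to 85 mm and grips with 20 to 120 N. Pads are 22 mm wide; open, the fingers measure 114 mm over their backs; the gripper's body (76 mm by 85 mm) begins 54 mm behind the grasp point. The pads swing forward as they close: fully open they stand 13 mm farther back than shut.
Start: joints at [-59.897, 14.616, 6.199, 0, -81.583, -16.306], TCP at [0.131, -0.534, 0.231] pointing down, gripper open.
Joint ranges: [-168.99, 168.99], [-69.2, 112.95], [-62.41, 85.93], [-164.36, 98.24], [-168.68, -3.75], [-174.98, 174.98]. Speed limits (degrees/s): [147.25, 147.25, 180, 180, 180, 180].

## Interface

Orientations are given as a 3x3 rotation matrix whose columns are the frame's x, y, z axes.
In Python, from cell import robot, vision gives the robot as it stands. The module is installed in compiled form; this text tells all that it offers.
- The arm moves only by the tool play_rows, never from a script. Its argument "deltas" is a list of rows, each an object of numbers: "x", "y", "z": the shift along the tool's x, y, z normalised to -1 to 1, where 1 is 0.3 m; "ax", "ay", "az": the turn, a rotation vector about the tool's x, y, z normalised to -1 to 1, where 1 is pi rad. A call has exactly 8 rows; each row is the pose to reach, as a shift and turn from the pose commanded when the call began, along the tool's axes at that moment, turning the shorter way round; what a row does not reach only later rows make up. A row lasts 1/12 s, in which the tool goes at most 41.7 mm and 7.16 degrees, less where a joint would pass 70% of its speed; a pose out of reach is approached as far as the arm can. A call with a number of a shift or a turn outside -1 to 1 is refused whole. A call with a gripper value outside its range is refused whole. "gripper" is the gripper's target within -1 to 1 (shut at 1, half-way at 0, fully open at -1), set as the call begins (left out, the last holds). The fingers move at their own pace and stop on an object; "newtons" is the grip in N (left out, the last holds). Time passes only in rows, so rows that repeat a pose let the fingers close, or fill a call up. It gives the time, the measured TCP pose, the force, the opening and the grip force at its end, in the units of the state.
- robot.sense(): the state, without advancing time (a new reading comes with each control period).
- vision.snapshot(name): name is "scene" or "top" or "wrist"; returns the picture (480x640x3 uint8, red, green, blue); there is no depth.
- vision.calibration(name): a dict with "mtx" (3x3 intrinsics, pixels), "T" (4x4, takes a point from camera to world coordinates). Camera axes: x right, y down, z forward; pixel columns grow to the right and rows downward; lengths in m; the calibration is good to about 2 mm. A picture is of the moment at which its call begins: read the wrist's pose just before it. calibration takes no time and is no camera call; for the wrist camera it gives the pose at the moment of the call.
- robot.job_done(): hands the job in; it is judged then, once.
The state is a dict: "time": time; "joint_pos": joint angles; "joint_velocities": joint speeds; "effort": joint torques, N m; "ee_pos": TCP position; "tcp_rot": TCP orientation; "wrist_force": force on the tool from outside, world axes, zero at the start; "moment": the same for the moment, N m; "width": finger opening in m; "gripper_force": force on a finger pad.
Only numpy, scipy, OpenCV 4.12 (cv2) and the standard library are available. Lean on these libraries where they do the work, as an engineer would, in place of code of your own. Each camera call takes 0.05 s, during which the arm holds its last target. There are 200 camera calls.

## Task

With a fingertip on its knurled rim, roll the lamp socket's locking collar anticlockwise (seen from above) to two full turns off tight, so that the floodlight post can go in: it has been started by less than a third of a turn, so its black mark must go past the fixed pointer once and stop lined up with the pointer the second time it comes round. Then take the finger away. Do not pick up anything, and leave the post, cars, pit wall, tool, beacon and pot where they are.

Things in the scene. Friction and masses are not known exactly. Their poses are not given: they have to be found in the camera images.
- socket: Round twist socket fixed to the table: aluminium flange 156 mm across, 10 mm thick; origin at its underside centre, z up along the collar's axis, x axis from there to the fixed black pointer on the flange. Inside the collar is a fixed dark core 53 mm across, top 27 mm above the table, with a 32 mm bore for a lamp post.
- collar_top (a point): Point on the collar's axis, 33 mm above the table, level with its ridge tops. The collar is a steel ring, inner diameter 56, outer 100 mm, 11 to 31 mm above the table, with 23 ridges (knurl, 15 degrees apart, one left out at the mark) out to 105 mm diameter and up to 33 mm height, their tops 42 to 52.5 mm from the axis. Too wide to grip across; a fingertip can reach its top and side.
- collar (a joint): Turn of the collar in rad, growing anticlockwise from above (loosening). 0: tight against a stop, mark on the pointer; counts on over turns (12.566 = two turns off tight), stops at 15.7. Stays at one height. Starts between 0.3 and 2.0. Dry friction about 0.08 N m, no spring: stays where it is left; a fingertip pressed on it with 5 to 10 N drags it round.
- mark_end (a point): Outer end of the collar's index mark (a black line 7 mm wide along a radius of its top, running down its side, where a ridge is left out), 50 mm from the axis, 31 mm above the table; turns with the collar.
- pointer_tip (a point): Tip of the fixed pointer, a black arrowhead about 20 mm long lying on the flange, pointing inward at the collar; 56 mm from the axis, 16 mm above the table.
- post: Bystander: chrome lamp post lying on its side, 210 mm long along its x, 44 mm square lamp head at +x; loose. Origin on the table under its middle.
- pit_wall: Bystander: white plastic pit wall section 180 x 35 x 50 mm, long along its x; loose. Origin at its underside centre.
- blue_racer: Bystander: blue slot car 125 x 64 x 38 mm, long along its x; loose. Origin at its underside centre.
- joiner_tool: Bystander: flat steel track joiner tool 126 x 34 x 8 mm, long along its x; loose. Origin at its underside centre.
- beacon: Bystander: yellow plastic timing beacon, round, 44 mm foot, 72 mm high, standing; loose. Origin at its underside centre.
- tyre_pot: Bystander: grey open tyre pot, 52 mm across, 50 mm high, standing; loose. Origin at its underside centre.

How it is judged (in metres and radians):
On the way, in this order (a step that is already met when the one before it is completed fails the run):
1. the collar, with a finger on it, passes one full turn off tight (value of joint collar between 6.283 and 12 rad and contact force between the fingers and collar above 0.2 N).
2. the mark comes to the pointer for the second time (two turns off tight) and the finger leaves it there (value of joint collar between 12.266 and 12.866 rad and contact force between the fingers and collar below 0.1 N), for 0.2 s.
At the end, for the whole second after the job is handed in: The collar rests two full turns off tight (12.57 rad), within 0.3 rad (17 degrees, 15 mm at the rim), and every bystander is within 20 mm of where it was, beacon and pot upright (value of joint collar between 12.266 and 12.866 rad and velocity of joint collar between -0.1 and 0.1 rad/s and distance of each of post, pit_wall, blue_racer, joiner_tool, beacon, tyre_pot from where it was at the start of the episode below 0.02 m and angle between each of beacon, tyre_pot's own z axis and vertical below 0.3 rad); the robot touches nothing.
It fails at once if a bystander was pushed, lifted or carried more than 20 mm, or the beacon or pot tipped over (distance of any of post, pit_wall, blue_racer, joiner_tool, beacon, tyre_pot from where it was at the start of the episode above 0.02 m or angle between any of beacon, tyre_pot's own z axis and vertical above 0.5 rad).
It also fails if it takes over 69 s, if anything falls off the work surface, if the arm or the gripper's body presses on something with over 40 N, if the wrist force passes 120 N, or if a joint passes its speed limit or range.

## Working session

There is one attempt and no reset: what is moved stays moved. The work goes in short steps, Python scripts to look and compute and a tool call to move; the robot and the scene stay as the last step left them, time stands still between calls to the robot, and variables do not carry over. Pictures are saved under pics/ and viewed, at most 10 in all, crops included, and the job is handed in when it is done.

Besides the shell and the picture viewer there is one more tool, called after "Call:" as name(argument=value, ...), one argument or row to a line, values as JSON. play_rows: Moves the arm, as the interface text tells. Scaled input: -1 to 1 covers 0.3 m each way for a shift and pi rad each way for a turn. Its arguments: {"type":"object","properties":{"deltas":{"type":"array"},"gripper":{"type":"number"},"newtons":{"type":"number"}},"required":["deltas"]}

```bash
mkdir -p pics; python3 - <<'E'
from cell import robot, vision
import cv2,numpy as np
for n in("top","scene"):
    cv2.imwrite(f"pics/{n}0.png",vision.snapshot(n)[:,:,::-1])
    c=vision.calibration(n);print(n,np.round(c["mtx"],1).tolist(),np.round(c["T"],3).tolist())
s=robot.sense();print(s["time"],s["ee_pos"],np.round(s["tcp_rot"],3).tolist(),s["width"])
E
```

```text
top [[623.8, 0.0, 316.8], [0.0, 623.8, 236.3], [0.0, 0.0, 1.0]] [[0.016, -0.992, 0.123, 0.42], [-1.0, -0.015, 0.014, 0.008], [-0.012, -0.124, -0.992, 1.399], [0.0, 0.0, 0.0, 1.0]]
scene [[514.7, 0.0, 323.1], [0.0, 514.7, 239.1], [0.0, 0.0, 1.0]] [[-0.234, 0.713, -0.661, 1.293], [0.972, 0.178, -0.152, 0.18], [0.01, -0.678, -0.735, 0.811], [0.0, 0.0, 0.0, 1.0]]
0.1 [ 0.13111419 -0.53369153  0.23047666] [[-0.971, -0.238, -0.0], [-0.238, 0.971, 0.002], [0.0, 0.002, -1.0]] 0.08538602207303604
```

View pics/top0.png

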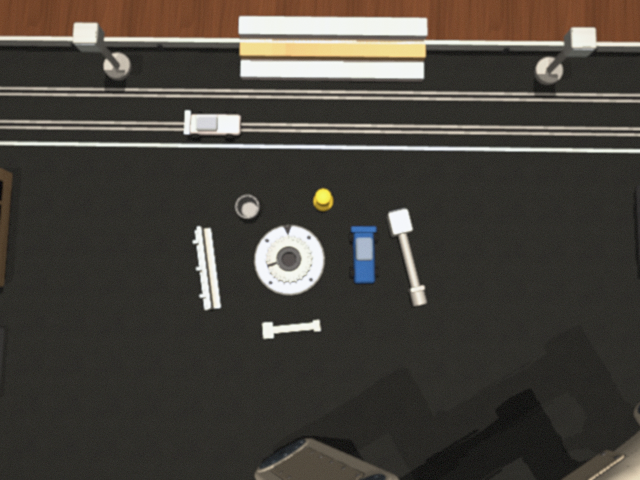

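View pics/scene0.png

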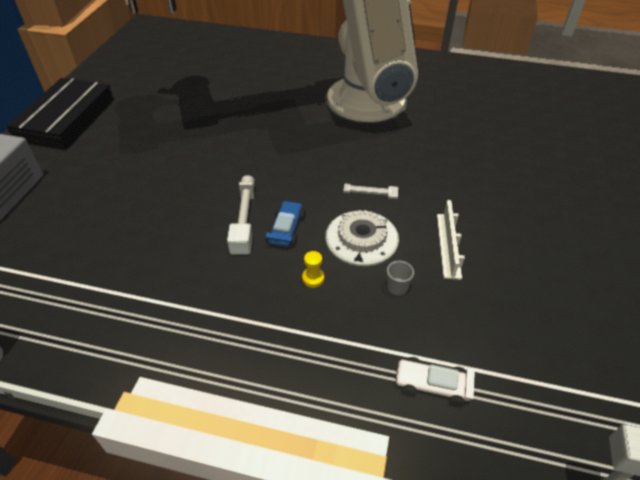

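The top view shows the flange centred near (290,260), its pointer at (288,231) and the collar mark at about (272,264). The pot is at (247,207), the beacon at (323,199), the car at (364,255), the wall at (208,268) and the tool at (291,328). The scene view agrees.

```bash
cat > h.py <<'E'
import cv2,numpy as np
from cell import robot,vision
def ray(cal,uv,z):
    K,T=cal["mtx"],cal["T"]
    d=T[:3,:3]@np.linalg.solve(K,[uv[0],uv[1],1.]);o=T[:3,3]
    return (o+d*(z-o[2])/d[2])
def rect(name,c,z,half=.09,n=720):
    """rectified patch: n px, image up=+x, left=+y, centred on c at height z"""
    cal=vision.calibration(name);im=vision.snapshot(name)
    T=np.linalg.inv(cal["T"]);w=np.array([[c[0]+half,c[1]+half,z],[c[0]+half,c[1]-half,z],[c[0]-half,c[1]-half,z],[c[0]-half,c[1]+half,z]])
    p=(T[:3,:3]@w.T).T+T[:3,3];p=(cal["mtx"]@p.T).T;p=p[:,:2]/p[:,2:]
    H=cv2.getPerspectiveTransform(p.astype(np.float32),np.float32([[0,0],[n,0],[n,n],[0,n]]))
    return cv2.warpPerspective(im,H,(n,n),flags=cv2.INTER_CUBIC)
E
python3 - <<'E'
from h import *
cal=vision.calibration("top");im=cv2.imread("pics/top0.png")
g=im.min(2);m=(g>120).astype(np.uint8)
cs,_=cv2.findContours(m[200:310,235:340],cv2.RETR_EXTERNAL,cv2.CHAIN_APPROX_NONE,offset=(235,200))
c=max(cs,key=cv2.contourArea);h=cv2.convexHull(c)
P=np.array([ray(cal,p[0],.010)[:2] for p in h]).astype(np.float32)
(ctr),r=cv2.minEnclosingCircle(P);e=cv2.fitEllipse(P*1000);print(ctr,r,e)
for n,uv,z in(("ptr",(288,231),.013),("pot",(247,203),.05),("beacon",(323,192),.072),("carN",(363,228),.03),("carfar",(353,255),.03),("toolL",(264,330),.01),("toolR",(320,326),.01),("wall",(216,268),.05)):
    print(n,np.round(ray(cal,uv,z),3))
cv2.imwrite("pics/r0.png",rect("top",np.array(e[0])/1000,.031,n=560)[:,:,::-1])
E
```

```text
(0.5398612022399902, 0.0890185758471489) 0.07851387560367584 ((539.7850952148438, 89.11943817138672), (155.4937286376953, 156.12237548828125), 173.57916259765625)
ptr [0.603 0.092 0.013]
pot [0.659 0.182 0.05 ]
beacon [0.681 0.015 0.072]
carN [ 0.61  -0.075  0.03 ]
carfar [ 0.55  -0.053  0.03 ]
toolL [0.382 0.141 0.01 ]
toolR [0.393 0.017 0.01 ]
wall [0.515 0.245 0.05 ]
```

View pics/r0.png

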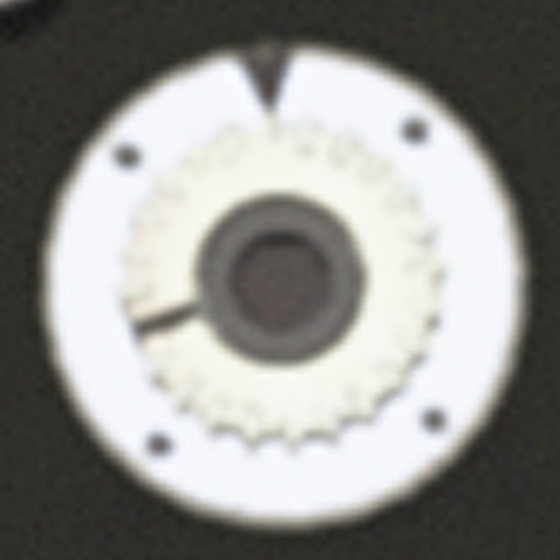

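Axis at (0.540, 0.089). The mark is about 104° past the pointer, so roughly 616° remain. I'll shut the gripper, square up the tool and travel over.

Call:
play_rows(
  deltas=[
    {"x": -0.05,"y": 0.05,"az": 0.01},
    {"x": -0.14,"y": 0.14,"az": 0.02},
    {"x": -0.24,"y": 0.24,"az": 0.04},
    {"x": -0.34,"y": 0.34,"az": 0.06},
    {"x": -0.44,"y": 0.44,"az": 0.0767},
    {"x": -0.54,"y": 0.54,"az": 0.0767},
    {"x": -0.63,"y": 0.635,"az": 0.0767},
    {"x": -0.684,"y": 0.69,"az": 0.0767},
  ],
  gripper=1,
  newtons=60,
)

```text
invalid input
```

Call:
play_rows(
  deltas=[
    {"x": -0.05,"y": 0.05,"z": 0,"ax": 0,"ay": 0,"az": 0.01},
    {"x": -0.14,"y": 0.14,"z": 0,"ax": 0,"ay": 0,"az": 0.02},
    {"x": -0.24,"y": 0.24,"z": 0,"ax": 0,"ay": 0,"az": 0.04},
    {"x": -0.34,"y": 0.34,"z": 0,"ax": 0,"ay": 0,"az": 0.06},
    {"x": -0.44,"y": 0.44,"z": 0,"ax": 0,"ay": 0,"az": 0.0767},
    {"x": -0.54,"y": 0.54,"z": 0,"ax": 0,"ay": 0,"az": 0.0767},
    {"x": -0.63,"y": 0.635,"z": 0,"ax": 0,"ay": 0,"az": 0.0767},
    {"x": -0.684,"y": 0.69,"z": 0,"ax": 0,"ay": 0,"az": 0.0767},
  ],
  gripper=1,
  newtons=60,
)

```text
time: 0.82
ee_pos: [0.2819, -0.2813, 0.2313]
tcp_rot: [[-1.0, -0.001, 0.001], [-0.001, 1.0, 0.001], [-0.001, 0.001, -1.0]]
wrist_force: [0.3, 0.4, -0.4]
width: -0.0
gripper_force: 0.0
```

Call:
play_rows(
  deltas=[
    {"x": -0.05,"y": 0.1,"z": 0,"ax": 0,"ay": 0,"az": 0},
    {"x": -0.1,"y": 0.2,"z": 0,"ax": 0,"ay": 0,"az": 0},
    {"x": -0.16,"y": 0.31,"z": 0,"ax": 0,"ay": 0,"az": 0},
    {"x": -0.22,"y": 0.42,"z": 0,"ax": 0,"ay": 0,"az": 0},
    {"x": -0.28,"y": 0.53,"z": 0,"ax": 0,"ay": 0,"az": 0},
    {"x": -0.34,"y": 0.64,"z": 0,"ax": 0,"ay": 0,"az": 0},
    {"x": -0.39,"y": 0.75,"z": 0,"ax": 0,"ay": 0,"az": 0},
    {"x": -0.433,"y": 0.833,"z": 0,"ax": 0,"ay": 0,"az": 0},
  ],
)

```text
time: 1.48
ee_pos: [0.4115, -0.0318, 0.2312]
tcp_rot: [[-1.0, -0.001, 0.0], [-0.001, 1.0, 0.0], [-0.0, 0.0, -1.0]]
wrist_force: [0.6, -0.3, 1.2]
width: 0.0001
gripper_force: 0.0
```

Call:
play_rows(
  deltas=[
    {"x": -0.05,"y": 0.08,"z": 0.06,"ax": 0,"ay": 0,"az": 0},
    {"x": -0.1,"y": 0.16,"z": 0.14,"ax": 0,"ay": 0,"az": 0},
    {"x": -0.15,"y": 0.22,"z": 0.22,"ax": 0,"ay": 0,"az": 0},
    {"x": -0.19,"y": 0.28,"z": 0.3,"ax": 0,"ay": 0,"az": 0},
    {"x": -0.23,"y": 0.34,"z": 0.38,"ax": 0,"ay": 0,"az": 0},
    {"x": -0.25,"y": 0.38,"z": 0.46,"ax": 0,"ay": 0,"az": 0},
    {"x": -0.273,"y": 0.4,"z": 0.53,"ax": 0,"ay": 0,"az": 0},
    {"x": -0.273,"y": 0.4,"z": 0.56,"ax": 0,"ay": 0,"az": 0},
  ],
)

```text
time: 2.15
ee_pos: [0.492, 0.0862, 0.06]
tcp_rot: [[-1.0, -0.001, -0.004], [-0.001, 1.0, -0.002], [0.004, -0.002, -1.0]]
wrist_force: [-0.5, -0.3, -0.5]
width: -0.0001
gripper_force: 0.0
```

Call:
play_rows(
  deltas=[
    {"x": 0,"y": 0,"z": 0.01,"ax": 0,"ay": 0,"az": 0},
    {"x": 0,"y": 0,"z": 0.03,"ax": 0,"ay": 0,"az": 0},
    {"x": 0,"y": 0,"z": 0.05,"ax": 0,"ay": 0,"az": 0},
    {"x": 0,"y": 0,"z": 0.065,"ax": 0,"ay": 0,"az": 0},
    {"x": 0,"y": 0,"z": 0.075,"ax": 0,"ay": 0,"az": 0},
    {"x": 0,"y": 0,"z": 0.082,"ax": 0,"ay": 0,"az": 0},
    {"x": 0,"y": 0,"z": 0.082,"ax": 0,"ay": 0,"az": 0},
    {"x": 0,"y": 0,"z": 0.082,"ax": 0,"ay": 0,"az": 0},
  ],
)

```text
time: 2.82
ee_pos: [0.4931, 0.0857, 0.039]
tcp_rot: [[-1.0, 0.0, 0.0], [0.0, 1.0, 0.0], [-0.0, 0.0, -1.0]]
wrist_force: [-0.4, -0.1, 0.2]
width: 0.0001
gripper_force: 0.0
```

Call:
play_rows(
  deltas=[
    {"x": 0,"y": 0.005,"z": 0.006,"ax": 0,"ay": 0,"az": 0},
    {"x": 0,"y": 0.011,"z": 0.012,"ax": 0,"ay": 0,"az": 0},
    {"x": 0,"y": 0.011,"z": 0.016,"ax": 0,"ay": 0,"az": 0},
    {"x": 0,"y": 0.011,"z": 0.019,"ax": 0,"ay": 0,"az": 0},
    {"x": 0,"y": 0.011,"z": 0.021,"ax": 0,"ay": 0,"az": 0},
    {"x": 0,"y": 0.011,"z": 0.023,"ax": 0,"ay": 0,"az": 0},
    {"x": 0,"y": 0.011,"z": 0.023,"ax": 0,"ay": 0,"az": 0},
    {"x": 0,"y": 0.011,"z": 0.023,"ax": 0,"ay": 0,"az": 0},
  ],
)

```text
time: 3.48
ee_pos: [0.493, 0.0891, 0.0329]
tcp_rot: [[-1.0, -0.0, 0.001], [-0.0, 1.0, 0.0], [-0.001, 0.0, -1.0]]
wrist_force: [-4.7, 0.7, 9.6]
width: 0.0
gripper_force: 5.1
```

```bash
cat > c.py <<'E'
import numpy as np,sys
r,step=.047,float(sys.argv[2]); p0=float(sys.argv[1])
for k in range(int(sys.argv[3])):
    a=np.radians(p0+step*8*k);b=a+np.radians(step*np.arange(1,9))
    print(p0+step*8*k,[(round(-r*(np.cos(q)-np.cos(a))/.3,3),round(r*(np.sin(q)-np.sin(a))/.3,3)) for q in b])
E
python3 c.py 180 10 9
```

```text
180.0 [(np.float64(-0.002), np.float64(-0.027)), (np.float64(-0.009), np.float64(-0.054)), (np.float64(-0.021), np.float64(-0.078)), (np.float64(-0.037), np.float64(-0.101)), (np.float64(-0.056), np.float64(-0.12)), (np.float64(-0.078), np.float64(-0.136)), (np.float64(-0.103), np.float64(-0.147)), (np.float64(-0.129), np.float64(-0.154))]
260.0 [(np.float64(-0.027), np.float64(-0.002)), (np.float64(-0.054), np.float64(-0.0)), (np.float64(-0.081), np.float64(0.007)), (np.float64(-0.106), np.float64(0.019)), (np.float64(-0.128), np.float64(0.034)), (np.float64(-0.147), np.float64(0.054)), (np.float64(-0.163), np.float64(0.076)), (np.float64(-0.174), np.float64(0.101))]
340.0 [(np.float64(-0.007), np.float64(0.026)), (np.float64(-0.009), np.float64(0.054)), (np.float64(-0.007), np.float64(0.081)), (np.float64(0.0), np.float64(0.107)), (np.float64(0.012), np.float64(0.132)), (np.float64(0.027), np.float64(0.154)), (np.float64(0.047), np.float64(0.174)), (np.float64(0.069), np.float64(0.189))]
420.0 [(np.float64(0.025), np.float64(0.012)), (np.float64(0.051), np.float64(0.019)), (np.floa
[... 1203 characters left out ...]
(np.float64(-0.069), np.float64(0.189))]
740.0 [(np.float64(0.012), np.float64(0.025)), (np.float64(0.027), np.float64(0.047)), (np.float64(0.047), np.float64(0.066)), (np.float64(0.069), np.float64(0.082)), (np.float64(0.094), np.float64(0.094)), (np.float64(0.12), np.float64(0.101)), (np.float64(0.147), np.float64(0.103)), (np.float64(0.174), np.float64(0.101))]
820.0 [(np.float64(0.026), np.float64(-0.007)), (np.float64(0.051), np.float64(-0.019)), (np.float64(0.073), np.float64(-0.034)), (np.float64(0.093), np.float64(-0.054)), (np.float64(0.108), np.float64(-0.076)), (np.float64(0.12), np.float64(-0.101)), (np.float64(0.127), np.float64(-0.127)), (np.float64(0.129), np.float64(-0.154))]
```

Call:
play_rows(
  deltas=[
    {"x": -0.002,"y": -0.027,"z": 0,"ax": 0,"ay": 0,"az": 0},
    {"x": -0.009,"y": -0.054,"z": 0,"ax": 0,"ay": 0,"az": 0},
    {"x": -0.021,"y": -0.078,"z": 0,"ax": 0,"ay": 0,"az": 0},
    {"x": -0.037,"y": -0.101,"z": 0,"ax": 0,"ay": 0,"az": 0},
    {"x": -0.056,"y": -0.12,"z": 0,"ax": 0,"ay": 0,"az": 0},
    {"x": -0.078,"y": -0.136,"z": 0,"ax": 0,"ay": 0,"az": 0},
    {"x": -0.103,"y": -0.147,"z": 0,"ax": 0,"ay": 0,"az": 0},
    {"x": -0.129,"y": -0.154,"z": 0,"ax": 0,"ay": 0,"az": 0},
  ],
)

```text
time: 4.15
ee_pos: [0.5325, 0.0428, 0.033]
tcp_rot: [[-1.0, -0.0, 0.002], [-0.0, 1.0, 0.001], [-0.002, 0.001, -1.0]]
wrist_force: [-2.8, 1.7, 8.0]
width: 0.0
gripper_force: 3.9
```

```bash
python3 - <<'E'
from h import *
a=rect("scene",(.5398,.0891),.031,half=.1,n=400)
b=rect("top",(.5398,.0891),.031,half=.1,n=400)
cv2.imwrite("pics/r1.png",np.hstack([a,b])[:,:,::-1])
E
```

```text
(no output)
```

View pics/r1.png

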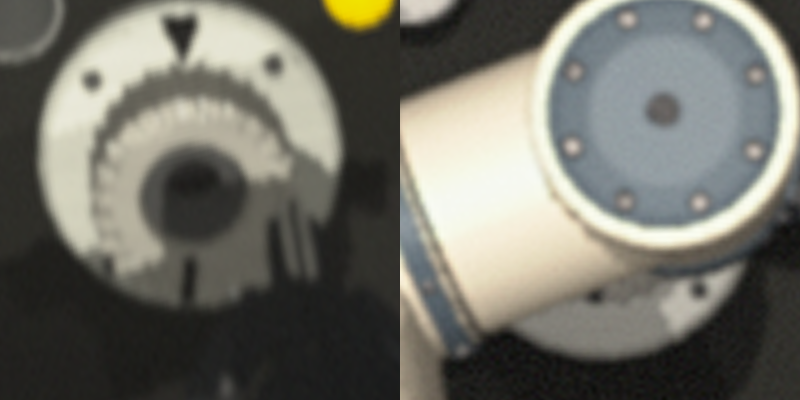

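The scene camera sees the collar past the arm. The mark is at (188,285), which is about 172°, so it moved about 63° for 80° of finger travel. Carrying on.

Call:
play_rows(
  deltas=[
    {"x": -0.027,"y": -0.002,"z": 0,"ax": 0,"ay": 0,"az": 0},
    {"x": -0.054,"y": 0,"z": 0,"ax": 0,"ay": 0,"az": 0},
    {"x": -0.081,"y": 0.007,"z": 0,"ax": 0,"ay": 0,"az": 0},
    {"x": -0.106,"y": 0.019,"z": 0,"ax": 0,"ay": 0,"az": 0},
    {"x": -0.128,"y": 0.034,"z": 0,"ax": 0,"ay": 0,"az": 0},
    {"x": -0.147,"y": 0.054,"z": 0,"ax": 0,"ay": 0,"az": 0},
    {"x": -0.163,"y": 0.076,"z": 0,"ax": 0,"ay": 0,"az": 0},
    {"x": -0.174,"y": 0.101,"z": 0,"ax": 0,"ay": 0,"az": 0},
  ],
)

```text
time: 4.92
ee_pos: [0.5851, 0.0725, 0.033]
tcp_rot: [[-1.0, -0.0, 0.002], [-0.0, 1.0, -0.001], [-0.002, -0.001, -1.0]]
wrist_force: [-0.3, -3.0, 5.7]
width: 0.0001
gripper_force: 3.1
```

Call:
play_rows(
  deltas=[
    {"x": -0.007,"y": 0.026,"z": 0,"ax": 0,"ay": 0,"az": 0},
    {"x": -0.009,"y": 0.054,"z": 0,"ax": 0,"ay": 0,"az": 0},
    {"x": -0.007,"y": 0.081,"z": 0,"ax": 0,"ay": 0,"az": 0},
    {"x": 0,"y": 0.107,"z": 0,"ax": 0,"ay": 0,"az": 0},
    {"x": 0.012,"y": 0.132,"z": 0,"ax": 0,"ay": 0,"az": 0},
    {"x": 0.027,"y": 0.154,"z": 0,"ax": 0,"ay": 0,"az": 0},
    {"x": 0.047,"y": 0.174,"z": 0,"ax": 0,"ay": 0,"az": 0},
    {"x": 0.069,"y": 0.189,"z": 0,"ax": 0,"ay": 0,"az": 0},
  ],
)

```text
time: 5.58
ee_pos: [0.5647, 0.1304, 0.033]
tcp_rot: [[-1.0, -0.001, 0.004], [-0.001, 1.0, 0.0], [-0.004, 0.0, -1.0]]
wrist_force: [2.9, -0.4, 4.7]
width: -0.0002
gripper_force: 2.6
```

```bash
python3 - <<'E'
from h import *
a=rect("scene",(.5398,.0891),.031,half=.1,n=400)
b=rect("top",(.5398,.0891),.031,half=.1,n=400)
cv2.imwrite("pics/r2.png",np.hstack([a,b])[:,:,::-1])
E
```

```text
(no output)
```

View pics/r2.png

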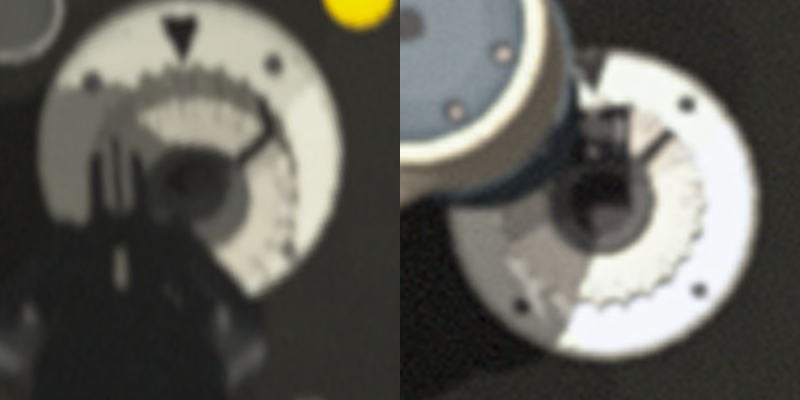

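Top view: the mark is at (668,135), about 314°, so it has turned 205° for 240° of finger travel. Contact force is falling, so I'll press a little harder. About 411° remain.

Call:
play_rows(
  deltas=[
    {"x": 0.025,"y": 0.012,"z": 0.0015,"ax": 0,"ay": 0,"az": 0},
    {"x": 0.051,"y": 0.019,"z": 0.0015,"ax": 0,"ay": 0,"az": 0},
    {"x": 0.078,"y": 0.021,"z": 0.0015,"ax": 0,"ay": 0,"az": 0},
    {"x": 0.106,"y": 0.019,"z": 0.0015,"ax": 0,"ay": 0,"az": 0},
    {"x": 0.132,"y": 0.012,"z": 0.0015,"ax": 0,"ay": 0,"az": 0},
    {"x": 0.157,"y": 0,"z": 0.0015,"ax": 0,"ay": 0,"az": 0},
    {"x": 0.179,"y": -0.016,"z": 0.0015,"ax": 0,"ay": 0,"az": 0},
    {"x": 0.198,"y": -0.035,"z": 0.0015,"ax": 0,"ay": 0,"az": 0},
  ],
)

```text
time: 6.35
ee_pos: [0.5054, 0.1208, 0.033]
tcp_rot: [[-1.0, -0.001, 0.005], [-0.001, 1.0, 0.003], [-0.005, 0.003, -1.0]]
wrist_force: [2.0, 2.2, 6.5]
width: -0.0002
gripper_force: 3.5
```

Call:
play_rows(
  deltas=[
    {"x": 0.016,"y": -0.022,"z": 0,"ax": 0,"ay": 0,"az": 0},
    {"x": 0.027,"y": -0.047,"z": 0,"ax": 0,"ay": 0,"az": 0},
    {"x": 0.034,"y": -0.073,"z": 0,"ax": 0,"ay": 0,"az": 0},
    {"x": 0.037,"y": -0.101,"z": 0,"ax": 0,"ay": 0,"az": 0},
    {"x": 0.034,"y": -0.128,"z": 0,"ax": 0,"ay": 0,"az": 0},
    {"x": 0.027,"y": -0.154,"z": 0,"ax": 0,"ay": 0,"az": 0},
    {"x": 0.016,"y": -0.179,"z": 0,"ax": 0,"ay": 0,"az": 0},
    {"x": 0,"y": -0.201,"z": 0,"ax": 0,"ay": 0,"az": 0},
  ],
)

```text
time: 7.02
ee_pos: [0.505, 0.0597, 0.0329]
tcp_rot: [[-1.0, -0.001, 0.004], [-0.001, 1.0, 0.002], [-0.004, 0.002, -1.0]]
wrist_force: [-1.5, 3.0, 9.7]
width: 0.0002
gripper_force: 4.8
```

Call:
play_rows(
  deltas=[
    {"x": -0.019,"y": -0.019,"z": 0,"ax": 0,"ay": 0,"az": 0},
    {"x": -0.042,"y": -0.035,"z": 0,"ax": 0,"ay": 0,"az": 0},
    {"x": -0.066,"y": -0.047,"z": 0,"ax": 0,"ay": 0,"az": 0},
    {"x": -0.093,"y": -0.054,"z": 0,"ax": 0,"ay": 0,"az": 0},
    {"x": -0.12,"y": -0.056,"z": 0,"ax": 0,"ay": 0,"az": 0},
    {"x": -0.147,"y": -0.054,"z": 0,"ax": 0,"ay": 0,"az": 0},
    {"x": -0.174,"y": -0.047,"z": 0,"ax": 0,"ay": 0,"az": 0},
    {"x": -0.198,"y": -0.035,"z": 0,"ax": 0,"ay": 0,"az": 0},
  ],
)

```text
time: 7.68
ee_pos: [0.5639, 0.0482, 0.0329]
tcp_rot: [[-1.0, -0.0, 0.001], [-0.0, 1.0, -0.0], [-0.001, -0.0, -1.0]]
wrist_force: [-1.9, -0.9, 11.3]
width: -0.0005
gripper_force: 5.9
```

```bash
python3 - <<'E'
from h import *
a=rect("scene",(.5398,.0891),.031,half=.1,n=400)
b=rect("top",(.5398,.0891),.031,half=.1,n=400)
cv2.imwrite("pics/r3.png",np.hstack([a,b])[:,:,::-1])
E
```

```text
(no output)
```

View pics/r3.png

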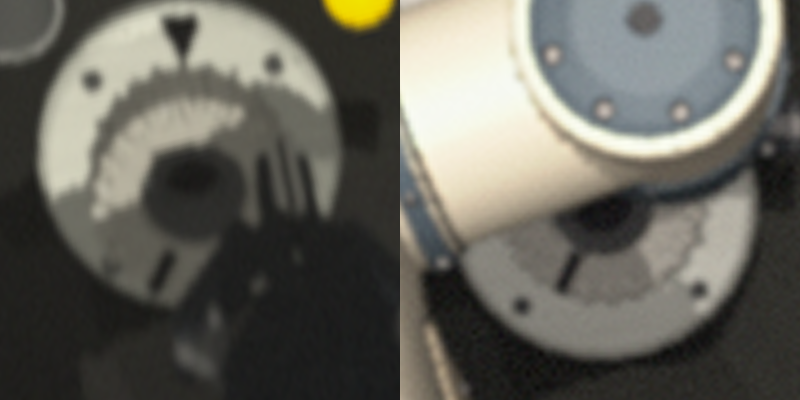

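Top view: the mark is at (565,288), about 158° on the second turn (collar about 513°). 207° remain. Two more arcs, then I'll look.

Call:
play_rows(
  deltas=[
    {"x": -0.022,"y": 0.016,"z": 0,"ax": 0,"ay": 0,"az": 0},
    {"x": -0.042,"y": 0.035,"z": 0,"ax": 0,"ay": 0,"az": 0},
    {"x": -0.057,"y": 0.057,"z": 0,"ax": 0,"ay": 0,"az": 0},
    {"x": -0.069,"y": 0.082,"z": 0,"ax": 0,"ay": 0,"az": 0},
    {"x": -0.076,"y": 0.108,"z": 0,"ax": 0,"ay": 0,"az": 0},
    {"x": -0.078,"y": 0.136,"z": 0,"ax": 0,"ay": 0,"az": 0},
    {"x": -0.076,"y": 0.163,"z": 0,"ax": 0,"ay": 0,"az": 0},
    {"x": -0.069,"y": 0.189,"z": 0,"ax": 0,"ay": 0,"az": 0},
  ],
)

```text
time: 8.45
ee_pos: [0.5854, 0.1053, 0.033]
tcp_rot: [[-1.0, -0.001, 0.004], [-0.001, 1.0, -0.001], [-0.004, -0.001, -1.0]]
wrist_force: [1.0, -2.2, 9.2]
width: -0.0002
gripper_force: 4.1
```

Call:
play_rows(
  deltas=[
    {"x": 0.012,"y": 0.025,"z": 0,"ax": 0,"ay": 0,"az": 0},
    {"x": 0.027,"y": 0.047,"z": 0,"ax": 0,"ay": 0,"az": 0},
    {"x": 0.047,"y": 0.066,"z": 0,"ax": 0,"ay": 0,"az": 0},
    {"x": 0.069,"y": 0.082,"z": 0,"ax": 0,"ay": 0,"az": 0},
    {"x": 0.094,"y": 0.094,"z": 0,"ax": 0,"ay": 0,"az": 0},
    {"x": 0.12,"y": 0.101,"z": 0,"ax": 0,"ay": 0,"az": 0},
    {"x": 0.147,"y": 0.103,"z": 0,"ax": 0,"ay": 0,"az": 0},
    {"x": 0.174,"y": 0.101,"z": 0,"ax": 0,"ay": 0,"az": 0},
  ],
)

```text
time: 9.12
ee_pos: [0.5335, 0.1367, 0.033]
tcp_rot: [[-1.0, -0.001, 0.005], [-0.001, 1.0, 0.002], [-0.005, 0.002, -1.0]]
wrist_force: [2.1, 0.6, 6.3]
width: 0.0002
gripper_force: 3.2
```

```bash
python3 - <<'E'
from h import *
a=rect("scene",(.5398,.0891),.031,half=.1,n=400)
b=rect("top",(.5398,.0891),.031,half=.1,n=400)
cv2.imwrite("pics/r4.png",np.hstack([a,b])[:,:,::-1])
E
python3 c.py 820 9 1
```

```text
820.0 [(np.float64(0.024), np.float64(-0.006)), (np.float64(0.046), np.float64(-0.016)), (np.float64(0.067), np.float64(-0.029)), (np.float64(0.085), np.float64(-0.045)), (np.float64(0.101), np.float64(-0.064)), (np.float64(0.114), np.float64(-0.086)), (np.float64(0.123), np.float64(-0.108)), (np.float64(0.128), np.float64(-0.132))]
```

View pics/r4.png

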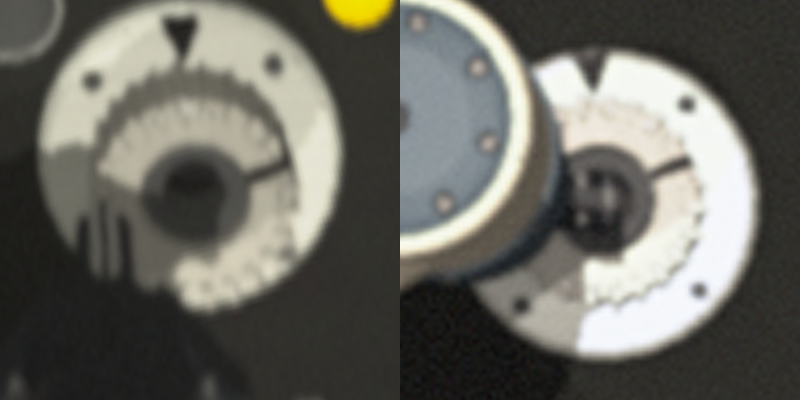

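The mark is at (688,160), about 294.5°, so 70.5° remain. That is about 80° of finger travel at the observed ratio.

Call:
play_rows(
  deltas=[
    {"x": 0.026,"y": -0.007,"z": 0,"ax": 0,"ay": 0,"az": 0},
    {"x": 0.051,"y": -0.019,"z": 0,"ax": 0,"ay": 0,"az": 0},
    {"x": 0.073,"y": -0.034,"z": 0,"ax": 0,"ay": 0,"az": 0},
    {"x": 0.093,"y": -0.054,"z": 0,"ax": 0,"ay": 0,"az": 0},
    {"x": 0.108,"y": -0.076,"z": 0,"ax": 0,"ay": 0,"az": 0},
    {"x": 0.12,"y": -0.101,"z": 0,"ax": 0,"ay": 0,"az": 0},
    {"x": 0.127,"y": -0.127,"z": 0,"ax": 0,"ay": 0,"az": 0},
    {"x": 0.129,"y": -0.154,"z": 0,"ax": 0,"ay": 0,"az": 0},
  ],
)

```text
time: 9.88
ee_pos: [0.4945, 0.0904, 0.0329]
tcp_rot: [[-1.0, -0.001, 0.005], [-0.001, 1.0, 0.002], [-0.005, 0.002, -1.0]]
wrist_force: [-0.1, 3.3, 7.6]
width: 0.0001
gripper_force: 4.1
```

```bash
python3 - <<'E'
from h import *
a=rect("scene",(.5398,.0891),.031,half=.1,n=400)
b=rect("top",(.5398,.0891),.031,half=.1,n=400)
cv2.imwrite("pics/r5.png",np.hstack([a,b])[:,:,::-1])
E
```

```text
(no output)
```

View pics/r5.png

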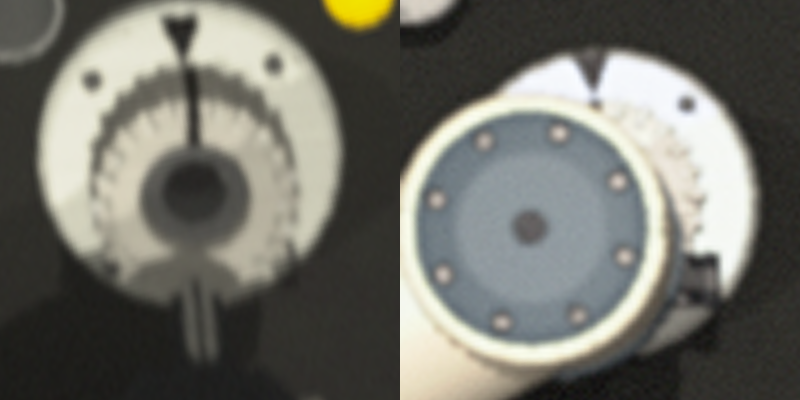

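The mark at (190,70–145) points at the pointer tip at (183,58), within about 3°. Lifting straight off.

Call:
play_rows(
  deltas=[
    {"x": 0,"y": 0,"z": -0.01,"ax": 0,"ay": 0,"az": 0},
    {"x": 0,"y": 0,"z": -0.03,"ax": 0,"ay": 0,"az": 0},
    {"x": 0,"y": 0,"z": -0.08,"ax": 0,"ay": 0,"az": 0},
    {"x": 0,"y": 0,"z": -0.15,"ax": 0,"ay": 0,"az": 0},
    {"x": 0,"y": 0,"z": -0.23,"ax": 0,"ay": 0,"az": 0},
    {"x": 0,"y": 0,"z": -0.3,"ax": 0,"ay": 0,"az": 0},
    {"x": 0,"y": 0,"z": -0.33,"ax": 0,"ay": 0,"az": 0},
    {"x": 0,"y": 0,"z": -0.33,"ax": 0,"ay": 0,"az": 0},
  ],
)

```text
time: 10.65
ee_pos: [0.4939, 0.0899, 0.1324]
tcp_rot: [[-1.0, -0.0, 0.004], [-0.0, 1.0, 0.002], [-0.004, 0.002, -1.0]]
wrist_force: [0.2, -1.0, -0.0]
width: -0.0002
gripper_force: 0.0
```

Call:
play_rows(
  deltas=[
    {"x": 0.02,"y": -0.04,"z": -0.05,"ax": 0,"ay": 0,"az": 0},
    {"x": 0.06,"y": -0.12,"z": -0.1,"ax": 0,"ay": 0,"az": 0},
    {"x": 0.1,"y": -0.22,"z": -0.15,"ax": 0,"ay": 0,"az": 0},
    {"x": 0.15,"y": -0.32,"z": -0.2,"ax": 0,"ay": 0,"az": 0},
    {"x": 0.2,"y": -0.42,"z": -0.25,"ax": 0,"ay": 0,"az": 0},
    {"x": 0.22,"y": -0.5,"z": -0.28,"ax": 0,"ay": 0,"az": 0},
    {"x": 0.23,"y": -0.53,"z": -0.3,"ax": 0,"ay": 0,"az": 0},
    {"x": 0.23,"y": -0.53,"z": -0.3,"ax": 0,"ay": 0,"az": 0},
  ],
)

```text
time: 11.32
ee_pos: [0.4234, -0.0709, 0.2205]
tcp_rot: [[-1.0, 0.003, 0.0], [0.003, 1.0, 0.0], [-0.0, 0.0, -1.0]]
wrist_force: [-0.2, 0.0, 0.4]
width: -0.0002
gripper_force: 0.0
```

```bash
python3 - <<'E'
from h import *
a=rect("scene",(.5398,.0891),.031,half=.1,n=400)
b=rect("top",(.5398,.0891),.2*0+.031,half=.25,n=400)
cv2.imwrite("pics/r6.png",np.hstack([a,b])[:,:,::-1])
print(robot.sense()["time"])
E
```

```text
11.4167
```

View pics/r6.png

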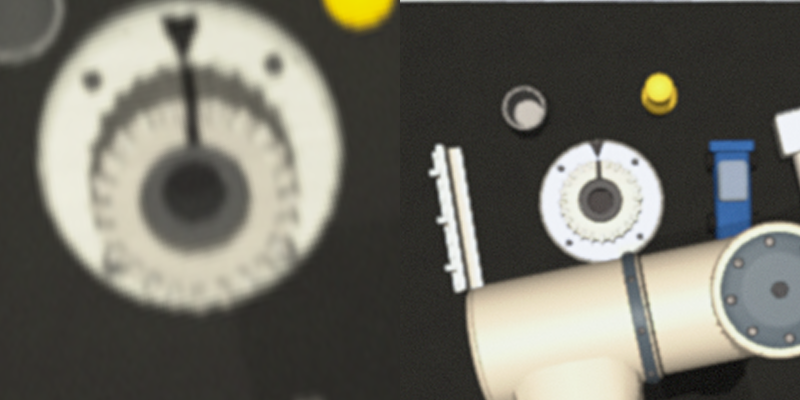

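The mark lines up with the pointer in both views: (187,65) in the scene view and (598,165) in the top view. The bystanders in view are in place and the finger is clear, so I'm handing in.

```bash
python3 -c "
from cell import robot
print(robot.job_done())"
```

```text
the job is handed in; nothing more can be done
None
```

I rolled the collar to two full turns off tight, with its mark on the pointer to within about 3° by camera, took the finger clear and handed the job in at about 11 s; the judge's verdict was not shown.

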